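# Hold a specimen block home in the corner of a squaring jig

### The arm

A 6-joint arm with a two-finger parallel gripper is mounted at the origin on a cart in front of the work surface, level with it; the furniture and walls round the work are solid. World frame = base frame: x ahead of the robot, y to its left, z up, the work surface at z = 0. Lengths are in mm, angles in rad, forces in N, time in s.
With the tool pointing down it reaches from about 325 to 750 mm from the base axis. Payload 7.6 kg.
Tool frame: the origin (TCP) lies at the very end of the fingers, on their centre line; the grasp point (between the pads) lies 19 mm behind it; z points along the fingers, y is the direction in which the jaws open and shut (so a half turn about z gives the same grasp; the last joint's range is limited). The gripper opens to 85 mm and grips with 20 to 120 N. Pads are 22 mm wide; open, the fingers measure 114 mm over their backs; the gripper's body (76 mm by 85 mm) begins 54 mm behind the grasp point. The pads swing forward as they close: fully open they stand 13 mm farther back than shut.
Start: joints at [1.211, 0.052, 1.401, -0, 1.689, -0.07], TCP at [150.007, 503.134, 231.323] pointing down, gripper open.
Joint ranges: [-2.9, 2.9], [-0.91, 2.17], [0.12, 2.37], [-1.06, 4.2], [0.26, 2.73], [-2.93, 2.93]. Speed limits (rad/s): [2.57, 2.57, 3.01, 3.14, 3.14, 3.14].

### API

Orientations are given as a 3x3 rotation matrix whose columns are the frame's x, y, z axes.
In Python, from workcell import telemetry, cams, job_done gives the robot as it stands.
- The arm moves only by the tool play_rows, never from a script. Its argument "rows" is a list of rows, each a list of 3 entries, a list of its own where there are three numbers: the shift along the tool's x, y, z in mm, then the turn, a rotation vector about the tool's x, y, z in degrees, then the opening in per cent of the stroke, from 0 (shut) to 100 (fully open). A call has 1 to 8 rows; each row shifts and turns the commanded pose from where the row before left it, along the tool's axes as they then stand; what a row does not reach is not made up. A row lasts 1/12 s, in which the tool goes at most 41.7 mm and 7.16 degrees, less where a joint would pass 70% of its speed; a pose out of reach is approached as far as the arm can. A call is refused whole if a number of a shift passes 41.7 or a number of a turn 7.16, either way. A call with a gripper value outside its range is refused whole. The fingers move at their own pace and stop on an object; "grip_force" is the grip in N (left out, the last holds). Time passes only in rows, so rows that do not move let the fingers close. It gives the time, the measured TCP pose, the force and the opening at its end, in the units of the state.
- telemetry.state(): the state, without advancing time (a new reading comes with each control period).
- cams.capture(name): name is "scene" or "side" or "wrist"; returns a dict with "image" (420x560x3 uint8, red, green, blue), "fx", "fy", "cx", "cy" (pixels), "distortion" ([k1, k2, p1, p2, k3] as OpenCV has them; the pictures are not rectified), "R" (3x3) and "t" (3): a world point X has camera coordinates R X + t. Camera axes: x right, y down, z forward; pixel columns grow to the right and rows downward; lengths in mm; the calibration is good to about 2 mm. A picture is of the moment at which its call begins. There is no depth.
- job_done(): hands the job in, once; it reports no verdict.
The state is a dict: "clock": time; "joints": joint angles; "qvel": joint speeds; "effort": joint torques, N m; "eef_pos": TCP position; "ee_rot": TCP orientation; "ft_force": force on the tool from outside, world axes, zero at the start; "wrist_torque": the same for the moment, N m; "width": finger opening in mm.
Only numpy, scipy, OpenCV 4.12 (cv2) and the standard library are available. Lean on these libraries where they do the work, as an engineer would, in place of code of your own. Each camera call takes 0.05 s, during which the arm holds its last target.

### The job

Pick up the green specimen block and stand it on the plate of the squaring jig, its long side along the blue back rail, then push it into the corner until it is flush against the back rail and the side stop at once. Finish while still holding it there with light, steady hand pressure on both stops; do not ram them, and leave the jar, the beaker and the tape roll alone.

Things in the scene. Friction and masses are not known exactly. Their poses are not given: they have to be found in the camera images.
- block_center (a point): Centre, half-way up, of the loose green cast-resin specimen block, a cuboid 40 mm along its x, 60 mm along its y, 54 mm high, 0.11 to 0.23 kg, standing on the work surface, a round brass-coloured sample and a small white mark in its top. Axes are the block's own, z up. A half turn makes no difference in the jig.
- jig: Squaring jig, fixed: bare aluminium plate 120 mm along its x, 140 mm along its y, upper face 12 mm above the work surface. Origin: centre of its underside. On it stand two blue bars with tops 32 mm above the work surface: back rail on its +x side, side stop on its +y side; the other sides are open. The seated block has its centre at (24, 24, 39) mm here and stands 34 mm above the bars.
- back_rail: Blue bar of the jig, 106 mm along the jig's y, 12 mm wide, 20 mm high, rigid. Its stop face looks to the jig's -x, and lies 44 mm from the jig's origin along +x. Origin at the centre of its underside, 6 mm behind the stop face; axes as the jig's. The 60 mm long side of the block belongs against it. A push between 1.5 and 30 N counts as hand pressure.
- side_stop: Blue bar of the jig, 81 mm along the jig's x, 12 mm wide, 20 mm high, rigid. Its stop face looks to the jig's -y, and lies 54 mm from the jig's origin along +y. Origin at the centre of its underside, 6 mm behind the stop face; axes as the jig's. The 40 mm short side of the block belongs against it. A push between 1.5 and 30 N counts as hand pressure.
- corner (a point): Point on the plate's upper face (12 mm above the work surface) where the two stop faces would meet; the bars leave a gap of 8 mm there. Axes as the jig's.
- block: The same green block; origin at the centre of its underside. It is rigid and rubs on the plate and the bars, so part of a push along one bar is taken by friction on the other.
- jar: Bystander: white sample jar with a yellow screw lid, 58 mm across, 70 mm high; origin at the centre of its underside.
- beaker: Bystander: clear plastic beaker, 56 mm across, 72 mm high; origin at the centre of its underside.
- tape_roll: Bystander: roll of tan tape lying flat, 61 mm across, 19 mm high; origin at the centre of its underside.
There are look-alikes about, which are no part of the job. What is shaped like the block but purple or red is not meant.

How it is judged:
By the outcome, as a careful person would: the job done as asked, in the order asked, and still so for the second after the job is handed in, while the arm keeps its last pose, push and grip.
It also fails if it takes over 59 s, if anything falls off the work surface, if the arm or the gripper's body presses on something with over 40 N, if the wrist force passes 120 N, or if a joint passes its speed limit or range.

## Working session

There is one attempt and no reset: what is moved stays moved. The work goes in short steps, Python scripts to look and compute and a tool call to move; the robot and the scene stay as the last step left them, time stands still between calls to the robot, and variables do not carry over. Pictures are saved under pics/ and viewed, and the job is handed in when it is done.

Besides the shell and the picture viewer there is one more tool, called after "Request:" as a command line: name --argument value ..., lists and objects as JSON in quotes. play_rows: Moves the arm, as the interface text tells. Its arguments: {"type":"object","properties":{"rows":{"type":"array","items":{"type":"array"}},"grip_force":{"type":"number"}},"required":["rows"]}

```bash
ls; mkdir -p pics; python3 - <<'E'
from workcell import telemetry, cams
import cv2
for n in ["scene","side","wrist"]:
    c=cams.capture(n); cv2.imwrite(f"pics/a_{n}.png",c["image"][:,:,::-1])
    import numpy as np
    np.savez(f"pics/a_{n}.npz",**c)
    print(n,c["fx"],c["cx"],c["distortion"],(-np.array(c["R"]).T@c["t"]).round())
print(telemetry.state())
E
```

```text
pics
scene 439.3317754059898 287.1667093784136 [-0.06097283  0.          0.          0.          0.        ] [ -24. -765. 1063.]
side 393.5380686872454 281.9655217784659 [-0.08537896  0.          0.          0.          0.        ] [585. 393. 883.]
wrist 291.9497658507335 283.7940696538764 [-0.05377846  0.          0.          0.          0.        ] [ 77. 525. 373.]
{'clock': 0.15, 'joints': array([ 1.21071326e+00,  5.26788722e-02,  1.40148712e+00,  9.41956650e-07,
        1.68856348e+00, -7.03092136e-02]), 'qvel': array([-0.00079844, -0.00113564, -0.00194471, -0.00044659,  0.00071464,
        0.0009268 ]), 'effort': array([ 6.53935458e-04, -3.81952286e+01, -3.60424519e+01, -7.01256226e-05,
        4.68277503e-03,  5.70319685e-07]), 'eef_pos': array([149.91725948, 502.91462841, 230.67501383]), 'ee_rot': array([[-9.58308534e-01,  2.85735180e-01, -4.01434458e-04],
       [ 2.85735451e-01,  9.58307947e-01, -1.06357870e-03],
       [ 8.07959796e-05, -1.13394060e-03, -9.99999354e-01]]), 'ft_force': array([ 0.5385582 , -0.69572656,  0.45455661]), 'wrist_torque': array([0.02814054, 0.06050339, 0.02942547]), 'width': 85.60853735812147}
```

View pics/a_scene.png

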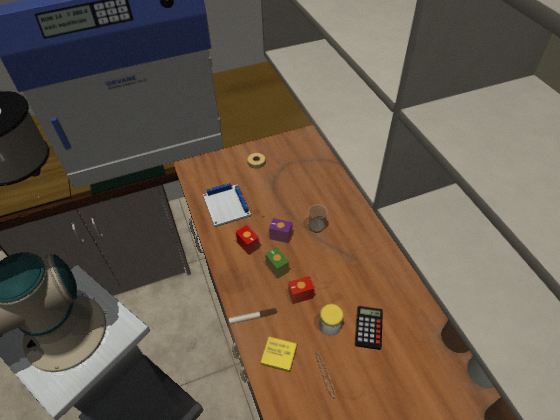

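View pics/a_side.png

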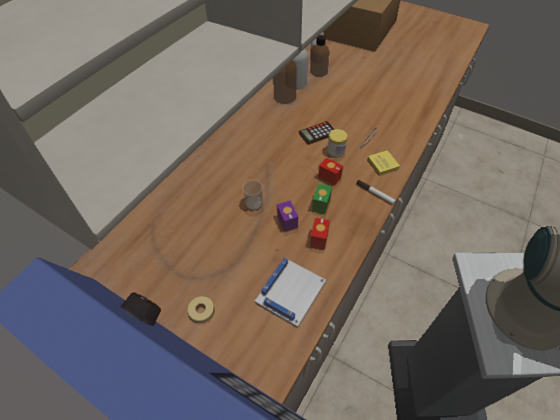

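View pics/a_wrist.png

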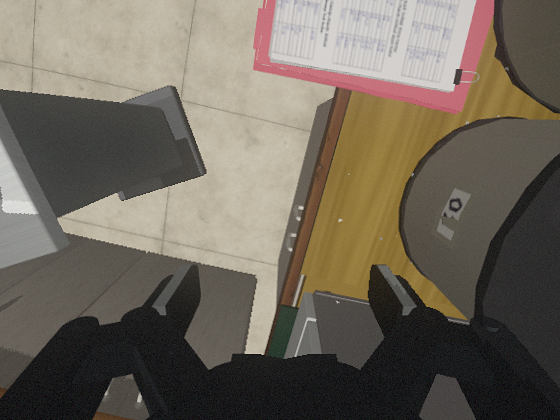

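Only one block-shaped candidate is green: scene (277,261), side (322,198). The purple one at scene (281,230) and the reds at (248,239) and (301,289) are the look-alikes. Next I confirm this in enlarged crops.

```bash
cat > h.py <<'E'
import numpy as np, cv2
def load(n): return dict(np.load(n))
def K(c): return np.array([[c["fx"],0,c["cx"]],[0,c["fy"],c["cy"]],[0,0,1]],float)
def plane(c,px,z):
    u=cv2.undistortPoints(np.array(px,float).reshape(-1,1,2),K(c),c["distortion"]).reshape(-1,2)
    R=np.array(c["R"]);t=np.array(c["t"]).ravel();C=-R.T@t
    d=np.c_[u,np.ones(len(u))]@R
    return C+d*((z-C[2])/d[:,2])[:,None]
def proj(c,P):
    R=np.array(c["R"],float);t=np.array(c["t"],float)
    return cv2.projectPoints(np.array(P,float).reshape(-1,1,3),cv2.Rodrigues(R)[0],t,K(c),c["distortion"])[0].reshape(-1,2)
E
python3 - <<'E'
from h import *
a=load("pics/a_scene.npz");b=load("pics/a_side.npz")
A=a["image"][170:310,190:330,::-1];B=b["image"][160:330,240:370,::-1]
A=cv2.resize(A,(560,560),interpolation=cv2.INTER_CUBIC)
cv2.imwrite("pics/ca.png",A);cv2.imwrite("pics/cb.png",cv2.resize(B,None,fx=3.5,fy=3.5,interpolation=cv2.INTER_CUBIC))
print(plane(a,[(277,261)],40),plane(b,[(322,198)],40))
print(plane(a,[(227,204)],12),plane(b,[(291,290)],12))
for n,p,q,z in [("jar",(331,320),(338,143),40),("beaker",(317,218),(254,194),36),("tape",(257,160),(201,309),10),("red1",(248,239),(320,232),40),("red2",(301,289),(331,171),40),("purple",(281,230),(288,214),40)]:
    print(n,plane(a,[p],z).round(),plane(b,[q],z).round())
E
```

```text
[[ 495.87081022 -317.40486488   40.        ]] [[ 499.856669   -307.67250904   40.        ]]
[[582.28551443 -42.94437603  12.        ]] [[583.0934451  -39.44617765  12.        ]]
jar [[ 439. -538.   40.]] [[ 441. -533.   40.]]
beaker [[ 693. -314.   36.]] [[ 691. -323.   36.]]
tape [[797.  15.  10.]] [[796.  14.  10.]]
red1 [[ 504. -203.   40.]] [[ 509. -193.   40.]]
red2 [[ 465. -424.   40.]] [[ 469. -411.   40.]]
purple [[ 589. -258.   40.]] [[ 594. -250.   40.]]
```

View pics/ca.png

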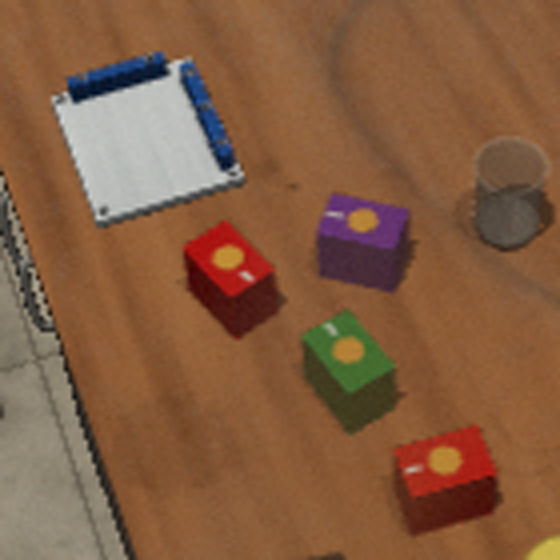

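View pics/cb.png

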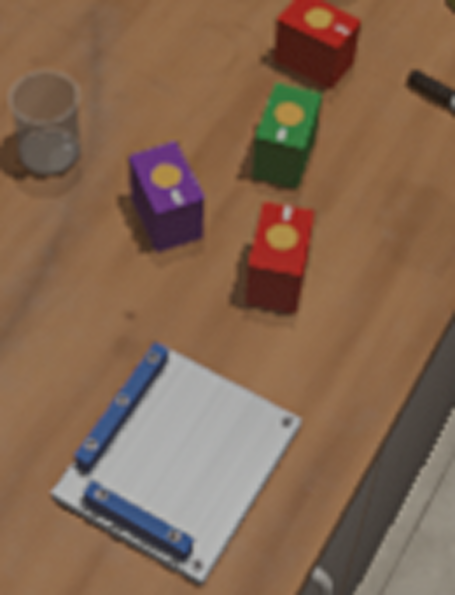

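The crops show one green block with the brass disc and white mark, beside two reds and one purple. The longer bar (back rail) is on the jig's far side from the robot, and the side stop is towards world +y. Next I check the incubator's extent for the path.

```bash
python3 - <<'E'
from h import *
a=load("pics/a_scene.npz");b=load("pics/a_side.npz")
for z in (0,100,200,300,400,500): print(z,"sc low R",plane(a,[(220,150)],z)[0].round(),"sc top R",plane(a,[(207,48)],z)[0].round(),"low L",plane(a,[(65,180)],z)[0].round(), "top L",plane(a,[(28,118)],z)[0].round(), "side topfront L",plane(b,[(62,258)],z)[0].round(),"side(290,415)",plane(b,[(290,415)],z)[0].round())
w=load("pics/a_wrist.npz")
print("wrist cam R",w["R"].round(3))
print(proj(a,[(150,503,231),(330,0,0),(0,0,0),(325,200,0),(400,100,0)]))
E
```

```text
0 sc low R [764. 162.   0.] sc top R [1245.  705.    0.] low L [328. 486.   0.] top L [437. 915.   0.] side topfront L [1199. -122.    0.] side(290,415) [582. 240.   0.]
100 sc low R [690.  75. 100.] sc top R [1125.  567.  100.] low L [295. 369. 100.] top L [394. 757. 100.] side topfront L [1130.  -64.  100.] side(290,415) [582. 257. 100.]
200 sc low R [616. -12. 200.] sc top R [1006.  429.  200.] low L [262. 251. 200.] top L [350. 599. 200.] side topfront L [1060.   -5.  200.] side(290,415) [583. 275. 200.]
300 sc low R [542. -99. 300.] sc top R [887. 290. 300.] low L [229. 133. 300.] top L [307. 441. 300.] side topfront L [991.  53. 300.] side(290,415) [583. 292. 300.]
400 sc low R [ 468. -187.  400.] sc top R [768. 152. 400.] low L [196.  16. 400.] top L [264. 283. 400.] side topfront L [921. 111. 400.] side(290,415) [583. 309. 400.]
500 sc low R [ 394. -274.  500.] sc top R [648.  14. 500.] low L [ 162. -102.  500.] top L [220. 125. 500.] side topfront L [851. 169. 500.] side(290,415) [584. 327. 500.]
wrist cam R [[ 0.285  0.959 -0.001]
 [ 0.916 -0.272  0.296]
 [ 0.283 -0.085 -0.955]]
[[-20.29559702 156.93835327]
 [159.16539636 250.68579668]
 [ 65.8645743  331.51921393]
 [115.8076343  219.84967756]
 [154.66335224 220.26760993]]
```

```bash
python3 - <<'E'
from h import *
for n,x,m in (("scene",(190,170,330,310),1),("side",(240,160,370,330),1)):
    c=load(f"pics/a_{n}.npz"); h=cv2.cvtColor(c["image"],cv2.COLOR_RGB2HSV).astype(int)
    H,S,V=h[...,0],h[...,1],h[...,2]
    x0,y0,x1,y1=x; roi=np.zeros(H.shape,bool); roi[y0:y1,x0:x1]=1
    g=roi&(H>45)&(H<80)&(S>100)&(V>100)
    bl=roi&(H>100)&(H<125)&(S>120)
    pl=roi&(S<60)&(V>120)
    for nm,mm in(("green",g),("blue",bl),("plate",pl)):
        cs=cv2.findContours(mm.astype(np.uint8),cv2.RETR_EXTERNAL,cv2.CHAIN_APPROX_NONE)[0]
        for q in cs:
            if len(q)<15: continue
            r=cv2.minAreaRect(q); print(n,nm,len(q),cv2.boxPoints(r).round(1).tolist())
            if nm!="blue":
                z=54 if nm=="green" else 12
                print(plane(c,cv2.boxPoints(r),z).round(1).tolist())
            print(" approx",cv2.approxPolyDP(q,3,True).reshape(-1,2).tolist())
E
```

```text
scene green 76 [[265.79998779296875, 253.6999969482422], [275.5, 246.10000610351562], [287.29998779296875, 261.20001220703125], [277.5, 268.79998779296875]]
[[488.6, -283.6, 54.0], [525.5, -288.8, 54.0], [505.5, -346.4, 54.0], [469.8, -340.6, 54.0]]
 approx [[276, 248], [272, 250], [281, 255], [279, 261], [271, 258], [270, 251], [266, 254], [278, 267], [287, 261]]
scene blue 54 [[235.3000030517578, 189.3000030517578], [238.6999969482422, 187.8000030517578], [248.6999969482422, 210.3000030517578], [245.1999969482422, 211.8000030517578]]
 approx [[236, 189], [247, 211]]
scene blue 55 [[206.5, 189.39999389648438], [229.60000610351562, 182.60000610351562], [231.1999969482422, 188.10000610351562], [208.10000610351562, 194.8000030517578]]
 approx [[230, 184], [208, 189], [208, 194], [228, 189]]
scene plate 27 [[196.39999389648438, 237.1999969482422], [197.89999389648438, 236.6999969482422], [202.3000030517578, 249.89999389648438], [200.8000030517578, 250.39999389648438]]
[[428.6, -60.3, 12.0], [432.8, -62.5, 12.0], [406.3, -107.5, 12.0], [402.3, -105.2, 12.0]]
 approx [[197, 237], [202, 25
[... 1819 characters left out ...]
], [284.5, 264.29998779296875], [277.70001220703125, 274.5]]
 approx [[284, 264], [275, 271], [277, 274]]
side plate 133 [[341.0, 277.0], [369.0, 277.0], [369.0, 329.0], [341.0, 329.0]]
[[459.3, -76.9, 12.0], [389.5, -77.7, 12.0], [403.4, 56.6, 12.0], [467.7, 57.3, 12.0]]
 approx [[369, 277], [341, 329], [369, 329]]
side plate 203 [[253.8000030517578, 300.29998779296875], [282.1000061035156, 253.1999969482422], [325.8999938964844, 279.5], [297.6000061035156, 326.6000061035156]]
[[671.7, -10.5, 12.0], [607.3, -143.7, 12.0], [497.2, -69.3, 12.0], [566.8, 52.9, 12.0]]
 approx [[288, 260], [266, 295], [259, 293], [254, 300], [264, 306], [266, 297], [294, 312], [291, 321], [298, 325], [325, 279]]
```

Request:
play_rows --rows '[[[0,-40,0],[0,0,0],100],[[0,-40,0],[0,0,0],100],[[0,-40,0],[0,0,0],100],[[-38,-2,0],[0,0,5.5],100],[[-38,-2,0],[0,0,5.5],100],[[-38,-2,0],[0,0,5.5],100]]'

```text
clock: 0.65
eef_pos: [219.3, 338.9, 231.5]
ee_rot: [[-0.836, 0.548, 0.001], [0.548, 0.836, 0.001], [-0.0, 0.001, -1.0]]
ft_force: [0.6, 0.8, -0.1]
width: 85.6
```

Request:
play_rows --rows '[[[-38,-2,0],[0,0,5.5],100],[[-38,-2,0],[0,0,5.5],100],[[-38,-2,0],[0,0,5.5],100],[[-38,-2,0],[0,0,5.5],100],[[-38,-2,0],[0,0,5.5],100],[[-38,-2,0],[0,0,5.5],100],[[-38,-2,0],[0,0,5.5],100],[[-38,-2,0],[0,0,5.5],100]]'

```text
clock: 1.32
eef_pos: [388.0, 93.6, 231.0]
ee_rot: [[-0.219, 0.976, -0.0], [0.976, 0.219, 0.0], [0.0, -0.0, -1.0]]
ft_force: [0.3, -0.4, 0.9]
width: 85.4
```

Request:
play_rows --rows '[[[-38,-2,0],[0,0,5.5],100],[[-38,-2,0],[0,0,5.5],100],[[-38,20,0],[0,0,5.5],100],[[0,40,0],[0,0,5],100],[[0,40,0],[0,0,5],100],[[0,40,0],[0,0,5],100],[[0,40,0],[0,0,5],100],[[0,0,0],[0,0,0],100]]'

```text
clock: 1.98
eef_pos: [577.6, -48.9, 224.9]
ee_rot: [[0.406, 0.914, -0.008], [0.914, -0.406, 0.001], [-0.003, -0.008, -1.0]]
ft_force: [-0.3, -0.7, -2.4]
width: 85.1
```

```bash
cat > cap.py <<'E'
import sys
from workcell import telemetry, cams
import cv2,numpy as np
n,tag=sys.argv[1:3]
c=cams.capture(n); np.savez(f"pics/{tag}.npz",**c); cv2.imwrite(f"pics/{tag}.png",c["image"][:,:,::-1])
s=telemetry.state(); print({k:np.round(s[k],3).tolist() for k in("clock","joints","eef_pos","ee_rot","ft_force","width")})
E
python3 cap.py wrist w1
```

```text
{'clock': 2.033, 'joints': [-0.147, 0.208, 1.241, -0.0, 1.701, 0.267], 'eef_pos': [575.322, -47.938, 226.434], 'ee_rot': [[0.402, 0.916, -0.008], [0.916, -0.402, 0.001], [-0.002, -0.007, -1.0]], 'ft_force': [-0.892, 0.512, 0.064], 'width': 85.468}
```

View pics/w1.png

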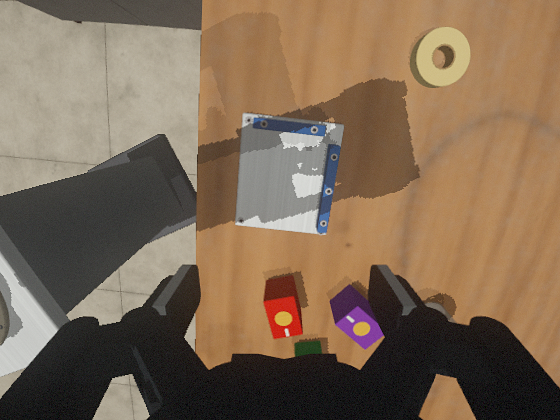

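The wrist view shows the jig with the plate corners near (244,113), (344,124), (327,235) and (236,224), the side stop at the top and the back rail on the right. I'll capture again now the arm has settled, and measure.

```bash
python3 cap.py wrist w2; python3 - <<'E'
from h import *
c=load("pics/w2.npz"); im=c["image"]
cr=im[100:245,225:355,::-1]; cv2.imwrite("pics/w2c.png",cv2.resize(cr,None,fx=4,fy=4,interpolation=cv2.INTER_CUBIC))
h=cv2.cvtColor(im,cv2.COLOR_RGB2HSV).astype(int);H,S,V=h[...,0],h[...,1],h[...,2]
roi=np.zeros(H.shape,bool);roi[100:245,225:355]=1
bl=roi&(H>100)&(H<125)&(S>110)
pl=roi&((S<60)|(H>90)&(H<130))
for nm,m in(("blue",bl),("plate",pl)):
    for q in cv2.findContours(m.astype(np.uint8),cv2.RETR_EXTERNAL,cv2.CHAIN_APPROX_NONE)[0]:
        if len(q)<30: continue
        bx=cv2.boxPoints(cv2.minAreaRect(q)); print(nm,len(q),bx.round(1).tolist(),plane(c,bx,12 if nm=="plate" else 32).round(1).tolist(),cv2.approxPolyDP(q,3,True).reshape(-1,2).tolist())
E
```

```text
{'clock': 2.083, 'joints': [-0.146, 0.202, 1.243, 0.0, 1.701, 0.266], 'eef_pos': [574.215, -47.296, 228.562], 'ee_rot': [[0.401, 0.916, -0.005], [0.916, -0.401, 0.001], [-0.001, -0.005, -1.0]], 'ft_force': [0.191, 0.785, 0.532], 'width': 85.487}
blue 68 [[318.20001220703125, 230.6999969482422], [321.70001220703125, 209.60000610351562], [330.6000061035156, 211.10000610351562], [327.1000061035156, 232.1999969482422]] [[591.9, -111.1, 32.0], [605.8, -87.5, 32.0], [615.0, -93.6, 32.0], [601.3, -117.3, 32.0]] [[330, 211], [321, 214], [320, 231], [327, 231], [328, 225], [323, 227], [320, 222], [324, 218], [329, 221]]
blue 94 [[325.3999938964844, 188.60000610351562], [330.70001220703125, 156.89999389648438], [339.79998779296875, 158.5], [334.5, 190.10000610351562]] [[619.3, -65.2, 32.0], [638.3, -33.1, 32.0], [647.2, -38.9, 32.0], [628.5, -71.1, 32.0]] [[331, 157], [329, 174], [335, 174], [336, 180], [328, 183], [334, 190], [339, 159], [335, 163]]
blue 38 [[331.20001220703125, 155.1999969482422], [333.20001220703125, 145.0], [342.0, 146.8000030517578], [340.0, 157.0]] [[639.5, -31.5, 32.0], [645.7, -21.8, 32.0], [654.2, -27.6, 32.0], [648.1, -37.4, 32.0]] [[333, 146], [332, 155], [336, 152], [340, 157], [341, 147]]
blue 92 [[293.8999938964844, 132.1999969482422], [295.0, 122.4000015258789], [327.29998779296875, 126.0], [326.20001220703125, 135.8000030517578]] [[610.4, 8.9, 32.0], [615.7, 18.1, 32.0], [647.2, 0.2, 32.0], [642.2, -9.2, 32.0]] [[327, 126], [316, 125], [321, 129], [318, 134], [312, 132], [311, 125], [294, 131], [325, 135]]
plate 408 [[231.89999389648438, 223.60000610351562], [245.10000610351562, 111.80000305175781], [345.70001220703125, 123.69999694824219], [332.5, 235.5]] [[491.9, -65.0, 12.0], [567.8, 52.3, 12.0], [670.5, -7.2, 12.0], [605.8, -132.7, 12.0]] [[245, 113], [237, 223], [326, 234], [345, 125]]
```

View pics/w2c.png

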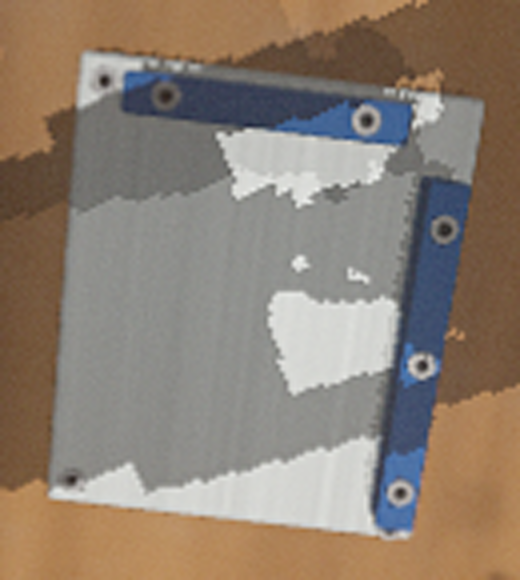

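```bash
cat >> h.py <<'E'
def rigid2(M,W):
    M=np.array(M,float);W=np.array(W,float)[:,:2];a=M-M.mean(0);b=W-W.mean(0)
    th=np.arctan2((a[:,0]*b[:,1]-a[:,1]*b[:,0]).sum(),(a*b).sum())
    R=np.array([[np.cos(th),-np.sin(th)],[np.sin(th),np.cos(th)]]);t=W.mean(0)-R@M.mean(0)
    return np.degrees(th),t,W-(M@R.T+t)
E
python3 - <<'E'
from h import *
c=load("pics/w2.npz")
f=lambda L:[(x/4+225-.4,y/4+100-.4) for x,y in L]
P=plane(c,f([(82,52),(484,101),(50,497)]),12)
B=plane(c,f([(422,178),(470,186),(413,103),(410,141),(124,72),(124,108)]),32)
M=[(-60,70),(60,70),(-60,-70),(44,46),(56,46),(36,66),(36,54),(-45,66),(-45,54)]
for s in (slice(0,3),slice(3,9),slice(0,9)):
    th,t,r=rigid2(M[s],np.r_[P,B][s]);print(th.round(2),t.round(1),r.round(1).tolist())
for n,Lp,Mp in (("a_side",[(325.5,279.3),(298,326),(253.5,300.5)],[(-60,-70),(-60,70),(60,70)]),("a_scene",[(203,194),(213.8,225),(250.5,213.7)],[(-60,70),(-60,-70),(60,-70)])):
    q=load(f"pics/{n}.npz");th,t,r=rigid2(Mp,plane(q,Lp,12));print(n,th,t,r.round(1).tolist())
E
```

```text
-30.2 [584.  -38.6] [[0.1, -0.7], [-1.2, -0.1], [1.1, 0.8]]
-30.39 [583.7 -37.9] [[-2.0, 1.0], [-0.7, -0.4], [-0.1, -0.2], [1.4, 0.9], [-0.3, -1.5], [1.7, 0.1]]
-30.18 [583.9 -38.2] [[0.2, -1.0], [-1.0, -0.5], [1.2, 0.4], [-2.2, 1.1], [-0.8, -0.3], [-0.2, -0.1], [1.3, 1.0], [-0.2, -1.2], [1.7, 0.5]]
a_side -29.991548228131812 [584.52818962 -39.68416865] [[0.5, 0.4], [-1.5, 0.6], [1.0, -0.9]]
a_scene -30.695600111919823 [581.92652963 -39.89366823] [[0.2, -2.1], [-0.0, 0.3], [-0.2, 1.9]]
```

Request:
play_rows --rows '[[[0,0,0],[0,0,-6],100],[[-40,1,0],[0,0,0],100],[[-40,1,0],[0,0,0],100],[[-40,1,0],[0,0,0],100],[[-40,1,0],[0,0,0],100],[[-40,1,0],[0,0,0],100],[[-40,1,0],[0,0,0],100],[[-40,1,0],[0,0,0],100]]'

```text
clock: 2.75
eef_pos: [494.4, -316.7, 233.2]
ee_rot: [[0.301, 0.954, 0.002], [0.954, -0.301, -0.001], [-0.001, 0.003, -1.0]]
ft_force: [1.1, 0.6, -0.2]
width: 85.3
```

Request:
play_rows --rows '[[[0,0,0],[0,0,0],100],[[0,0,0],[0,0,0],100],[[0,0,0],[0,0,0],100],[[0,0,0],[0,0,0],100]]'

```text
clock: 3.08
eef_pos: [496.2, -314.4, 232.2]
ee_rot: [[0.3, 0.954, 0.001], [0.954, -0.3, -0.0], [-0.0, 0.001, -1.0]]
ft_force: [-0.7, -0.7, -0.5]
width: 85.3
```

```bash
python3 cap.py wrist w3; python3 - <<'E'
from h import *
c=load("pics/w3.npz"); im=c["image"]
h=cv2.cvtColor(im,cv2.COLOR_RGB2HSV).astype(int);H,S,V=h[...,0],h[...,1],h[...,2]
m=(H>45)&(H<80)&(S>80)&(V>30)
ys,xs=np.where(m);print(xs.min(),xs.max(),ys.min(),ys.max())
x0,y0=int(xs.min())-15,int(ys.min())-15
print("crop",x0,y0)
cv2.imwrite("pics/w3c.png",cv2.resize(im[y0:y0+110,x0:x0+110,::-1],None,fx=5,fy=5,interpolation=cv2.INTER_CUBIC))
E
```

```text
{'clock': 3.133, 'joints': [-0.628, 0.229, 1.206, 0.0, 1.706, -0.323], 'eef_pos': [496.325, -314.389, 232.038], 'ee_rot': [[0.3, 0.954, 0.001], [0.954, -0.3, -0.0], [-0.0, 0.001, -1.0]], 'ft_force': [0.574, 0.0, -0.265], 'width': 85.466}
20 536 161 417
crop 5 146
```

View pics/w3.png

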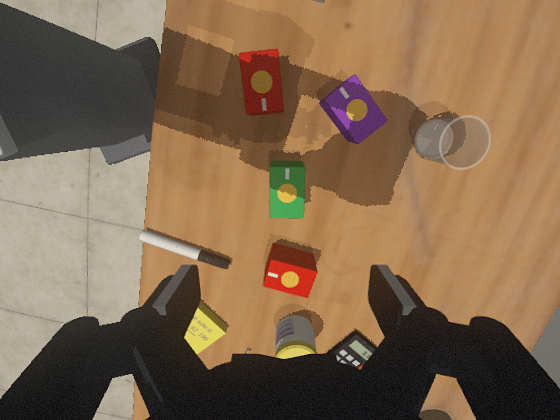

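View pics/w3c.png

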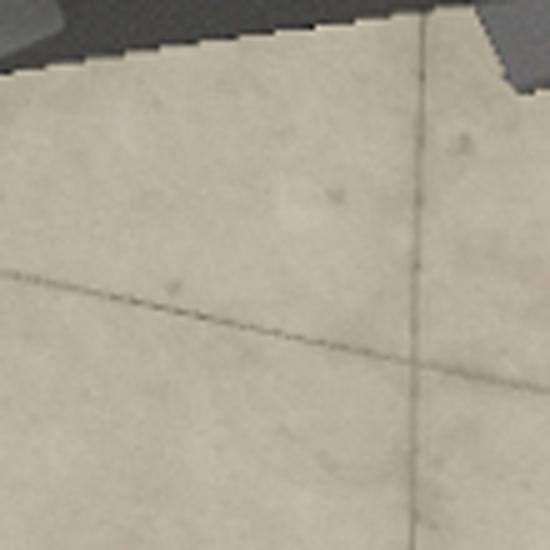

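The green block shows clearly at (270–305, 160–219), with reds at (262,82) and (290,272) and purple at (353,108). My crop window was wrong, so I measure on the green region itself.

```bash
python3 - <<'E'
from h import *
c=load("pics/w3.npz"); im=c["image"]
cv2.imwrite("pics/w3c.png",cv2.resize(im[145:235,250:330,::-1],None,fx=6,fy=6,interpolation=cv2.INTER_CUBIC))
h=cv2.cvtColor(im,cv2.COLOR_RGB2HSV).astype(int);H,S,V=h[...,0],h[...,1],h[...,2]
r=np.zeros(H.shape,bool);r[150:230,258:320]=1
for v in(30,80,110):
    m=r&(H>45)&(H<80)&(S>100)&(V>v)
    q=np.vstack([k for k in cv2.findContours(m.astype(np.uint8),cv2.RETR_EXTERNAL,cv2.CHAIN_APPROX_NONE)[0] if len(k)>30])
    bx=cv2.boxPoints(cv2.minAreaRect(q)); P=plane(c,bx,54)
    print(v,bx.round(1).tolist(),P.round(1).tolist(),P.mean(0).round(1),[np.linalg.norm(P[i]-P[i-1]).round(1) for i in range(4)],[np.degrees(np.arctan2(*(P[i]-P[i-1])[[1,0]])).round(1) for i in range(4)])
E
```

```text
30 [[270.0, 161.0], [304.0, 161.0], [304.0, 217.0], [270.0, 217.0]] [[492.6, -275.0, 54.0], [528.1, -286.2, 54.0], [510.0, -347.9, 54.0], [472.5, -336.1, 54.0]] [ 500.8 -311.3   54. ] [np.float64(64.3), np.float64(37.2), np.float64(64.3), np.float64(39.3)] [np.float64(71.8), np.float64(-17.4), np.float64(-106.3), np.float64(162.5)]
80 [[270.0, 167.0], [304.0, 167.0], [304.0, 217.0], [270.0, 217.0]] [[490.6, -281.3, 54.0], [526.2, -292.5, 54.0], [510.0, -347.9, 54.0], [472.5, -336.1, 54.0]] [ 499.8 -314.4   54. ] [np.float64(57.7), np.float64(37.4), np.float64(57.8), np.float64(39.3)] [np.float64(71.8), np.float64(-17.4), np.float64(-106.3), np.float64(162.5)]
110 [[270.0, 217.0], [270.0, 187.0], [304.0, 187.0], [304.0, 217.0]] [[472.5, -336.1, 54.0], [483.6, -302.6, 54.0], [519.9, -314.0, 54.0], [510.0, -347.9, 54.0]] [ 496.5 -325.1   54. ] [np.float64(39.3), np.float64(35.3), np.float64(38.1), np.float64(35.3)] [np.float64(162.5), np.float64(71.8), np.float64(-17.4), np.float64(-106.3)]
```

View pics/w3c.png

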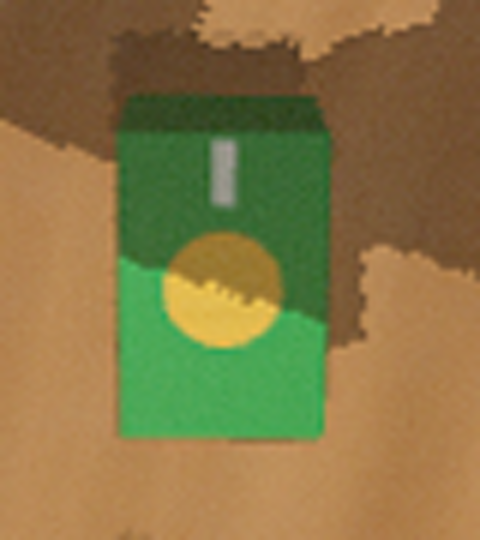

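Request:
play_rows --rows '[[[1,3.4,30],[0,0,0],100],[[0,0,34],[0,0,0],100],[[0,0,34],[0,0,0],100],[[0,0,34],[0,0,0],100],[[0,0,34],[0,0,0],100],[[0,0,28],[0,0,0],100],[[0,0,16],[0,0,0],100],[[0,0,0],[0,0,0],100]]'

```text
clock: 3.8
eef_pos: [497.7, -313.0, 16.8]
ee_rot: [[0.3, 0.954, -0.006], [0.954, -0.3, 0.005], [0.003, -0.007, -1.0]]
ft_force: [-0.2, 0.4, -1.5]
width: 85.4
```

```bash
python3 cap.py side s4; python3 cap.py wrist w4;python3 - <<'E'
from h import *
c=load("pics/s4.npz");cv2.imwrite("pics/s4c.png",cv2.resize(c["image"][130:270,230:410,::-1],None,fx=4,fy=4,interpolation=cv2.INTER_CUBIC))
E
```

```text
{'clock': 3.85, 'joints': [-0.625, 0.401, 1.432, 0.0, 1.312, -0.319], 'eef_pos': [498.922, -314.137, 19.65], 'ee_rot': [[0.301, 0.954, -0.003], [0.954, -0.301, 0.002], [0.001, -0.004, -1.0]], 'ft_force': [0.75, -0.257, 0.598], 'width': 85.189}
{'clock': 3.9, 'joints': [-0.625, 0.4, 1.429, 0.0, 1.313, -0.319], 'eef_pos': [499.98, -315.137, 21.795], 'ee_rot': [[0.301, 0.954, -0.0], [0.954, -0.301, 0.0], [0.0, -0.0, -1.0]], 'ft_force': [0.447, 0.665, -0.433], 'width': 85.212}
```

View pics/s4c.png

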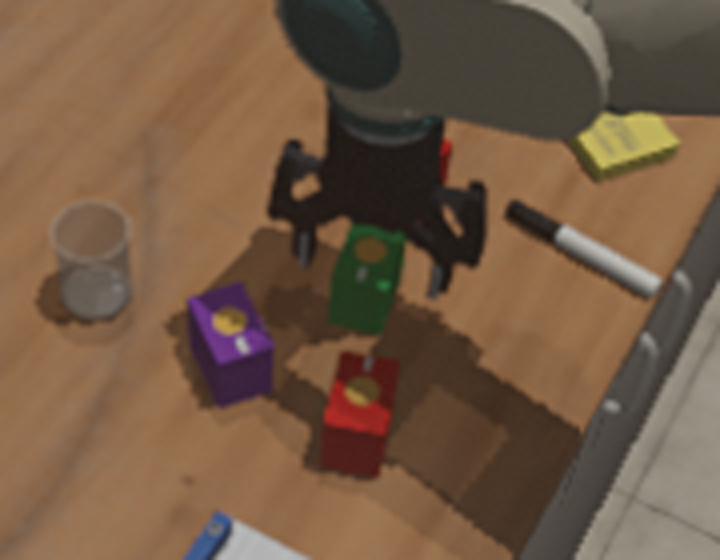

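View pics/w4.png

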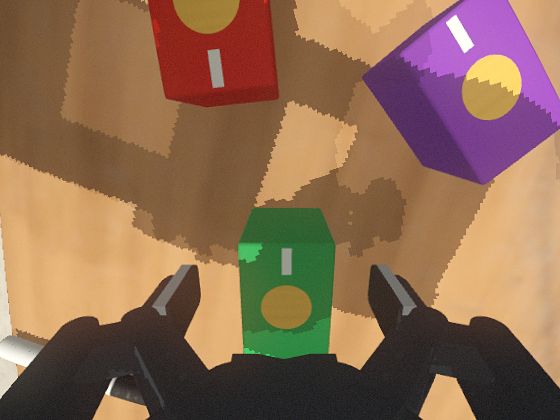

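The block sits centred between the pads (240–334 px against fingers at 200 and 368), so I close.

Request:
play_rows --grip_force 60 --rows '[[[0,0,0],[0,0,0],0],[[0,0,0],[0,0,0],0],[[0,0,0],[0,0,0],0],[[0,0,0],[0,0,0],0],[[0,0,0],[0,0,0],0],[[0,0,0],[0,0,0],0],[[0,0,0],[0,0,0],0],[[0,0,0],[0,0,0],0]]'

```text
clock: 4.57
eef_pos: [500.2, -316.5, 22.7]
ee_rot: [[0.302, 0.953, 0.002], [0.953, -0.302, -0.001], [-0.001, 0.002, -1.0]]
ft_force: [-0.8, 0.5, 6.7]
width: 39.2
```

```bash
python3 cap.py wrist w5
```

```text
{'clock': 4.617, 'joints': [-0.627, 0.399, 1.428, 0.0, 1.312, -0.319], 'eef_pos': [500.185, -316.491, 22.731], 'ee_rot': [[0.302, 0.953, 0.002], [0.953, -0.302, -0.001], [-0.001, 0.002, -1.0]], 'ft_force': [-1.396, 1.742, 6.311], 'width': 39.102}
```

View pics/w5.png

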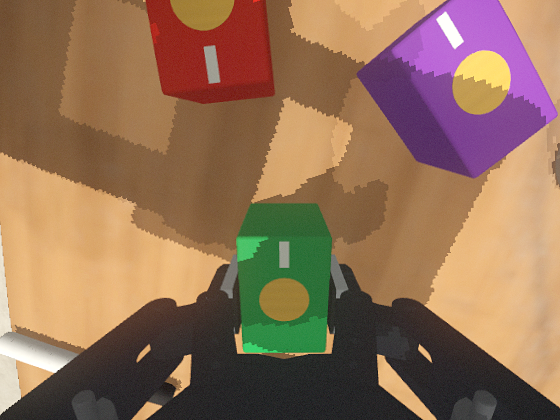

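Request:
play_rows --rows '[[[0,0,-15],[0,0,0],0],[[0,0,-25],[0,0,0],0],[[0,0,-30],[0,0,0],0],[[0,0,-30],[0,0,0],0],[[0,0,0],[0,0,0],0],[[0,0,0],[0,0,0],0],[[0,0,0],[0,0,0],0]]'

```text
clock: 5.2
eef_pos: [498.9, -315.7, 120.1]
ee_rot: [[0.303, 0.953, -0.001], [0.953, -0.303, 0.001], [0.001, -0.002, -1.0]]
ft_force: [0.5, 0.1, -2.1]
width: 39.7
```

```bash
python3 cap.py wrist w6;  python3 - <<'E'
from h import *
c=load("pics/w5.npz")
P=plane(c,[(237,236),(331.5,236),(329.5,353),(240.5,353)],54);print(P.round(1),P.mean(0))
E
```

```text
{'clock': 5.25, 'joints': [-0.627, 0.297, 1.351, 0.0, 1.497, -0.319], 'eef_pos': [498.69, -315.488, 119.377], 'ee_rot': [[0.302, 0.953, -0.003], [0.953, -0.302, 0.002], [0.001, -0.003, -1.0]], 'ft_force': [-0.362, 0.22, -2.042], 'width': 39.391}
[[ 490.9 -280.4   54. ]
 [ 527.9 -292.1   54. ]
 [ 511.9 -350.1   54. ]
 [ 471.5 -337.2   54. ]] [ 500.57409729 -314.92753207   54.        ]
```

View pics/w6.png

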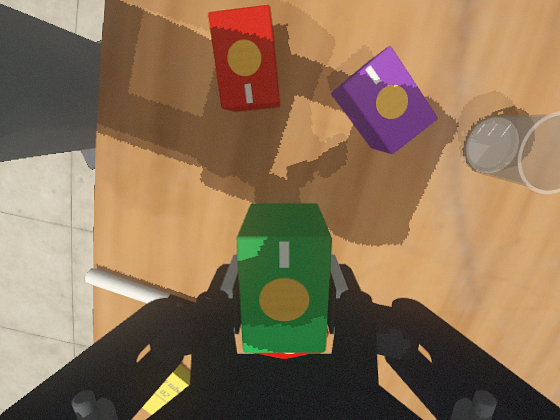

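The block came up square: same place in the hand, width 39.4 mm, wrist force about −2 N. I carry it above the jig.

Request:
play_rows --rows '[[[0,0,0],[0,0,6.3],0],[[0,0,0],[0,0,6.3],0],[[25,-4,0],[0,0,0],0],[[35,-6,0],[0,0,0],0],[[35,-6,0],[0,0,0],0],[[35,-6,0],[0,0,0],0],[[35,-6,0],[0,0,0],0],[[35,-6,0],[0,0,0],0]]'

```text
clock: 5.92
eef_pos: [570.1, -124.2, 119.2]
ee_rot: [[0.503, 0.864, -0.003], [0.864, -0.503, 0.001], [-0.001, -0.003, -1.0]]
ft_force: [1.5, -0.7, -0.7]
width: 38.7
```

Request:
play_rows --rows '[[[35,-6,0],[0,0,0],0],[[35,-6,0],[0,0,0],0],[[24,-5,0],[0,0,0],0],[[0,0,0],[0,0,0],0],[[0,0,0],[0,0,0],0],[[0,0,0],[0,0,0],0],[[0,0,0],[0,0,0],0],[[0,0,0],[0,0,0],0]]'

```text
clock: 6.58
eef_pos: [602.9, -37.5, 120.9]
ee_rot: [[0.505, 0.863, -0.001], [0.863, -0.505, 0.0], [-0.0, -0.001, -1.0]]
ft_force: [0.4, 0.2, -1.5]
width: 39.3
```

```bash
python3 cap.py wrist w7
```

```text
{'clock': 6.633, 'joints': [-0.123, 0.332, 1.305, 0.0, 1.505, 0.406], 'eef_pos': [602.987, -37.363, 121.05], 'ee_rot': [[0.504, 0.863, -0.0], [0.863, -0.504, 0.0], [-0.0, -0.0, -1.0]], 'ft_force': [-0.171, -0.119, -0.694], 'width': 39.237}
```

View pics/w7.png

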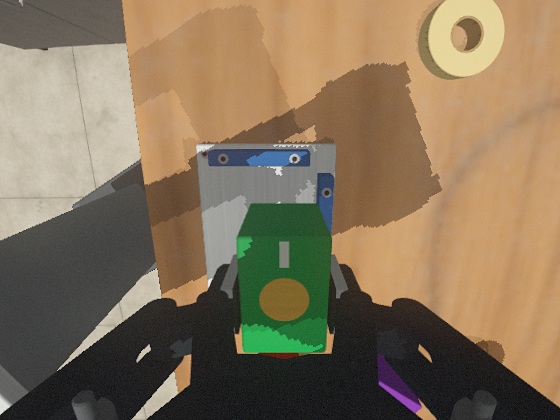

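```bash
python3 - <<'E'
from h import *
c=load("pics/w7.npz");cv2.imwrite("pics/w7c.png",cv2.resize(c["image"][130:270,190:350,::-1],None,fx=5,fy=4,interpolation=cv2.INTER_CUBIC)[:600])
E
```

```text
(no output)
```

View pics/w7c.png

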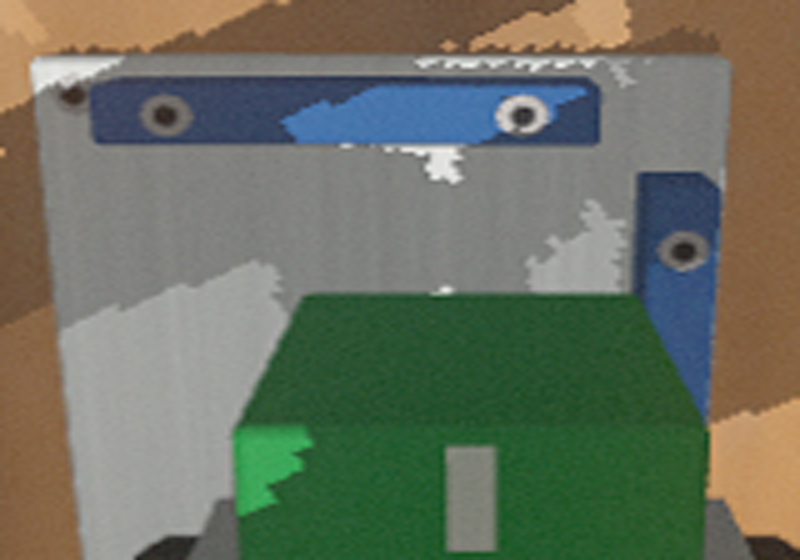

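```bash
python3 - <<'E'
from h import *
c=load("pics/w7.npz")
f=lambda L:[(x/5+190-.4,y/4+130-.4) for x,y in L]
W=np.r_[plane(c,f([(32,58),(730,58)]),12),plane(c,f([(92,77),(600,80),(95,143),(600,145),(638,172)]),32)]
M=[(-60,70),(60,70),(-45,66),(36,66),(-45,54),(36,54),(44,46)]
th,t,r=rigid2(M,W);print(th,t,r.round(1).tolist())
# block position in jig for both estimates
R=lambda d:np.array([[np.cos(d),-np.sin(d)],[np.sin(d),np.cos(d)]])
bc=np.array([602.99,-37.36])+1.6*np.array([.504,.863])
for th_,t_ in((th,t),(-30.2,np.array([584,-38.8]))): print(R(np.radians(th_)).T@(bc-t_))
E
```

```text
-30.265424458088184 [584.05680288 -37.83345483] [[0.5, -1.3], [-1.2, -0.5], [1.4, 0.0], [-0.3, 0.2], [0.6, -0.5], [-0.4, -0.5], [-0.6, 2.6]]
[16.11453065 11.55040508]
[15.69061102 12.39593043]
```

Request:
play_rows --rows '[[[0,0,20],[0,0,0],0],[[0,0,25],[0,0,0],0],[[0,0,20],[0,0,0],0],[[0,0,10],[0,0,0],0],[[0,0,5],[0,0,0],0],[[0,0,2],[0,0,0],0],[[0,0,0],[0,0,0],0],[[0,0,0],[0,0,0],0]]'

```text
clock: 7.3
eef_pos: [604.2, -36.5, 40.8]
ee_rot: [[0.503, 0.864, 0.002], [0.864, -0.503, -0.0], [0.001, 0.002, -1.0]]
ft_force: [-0.3, 0.3, -1.3]
width: 38.9
```

Request:
play_rows --rows '[[[0,0,0],[0,0,0],0],[[0,0,0],[0,0,0],0],[[0,0,0],[0,0,0],0],[[0,0,0],[0,0,0],0]]'

```text
clock: 7.63
eef_pos: [603.5, -36.3, 39.7]
ee_rot: [[0.503, 0.864, 0.001], [0.864, -0.503, -0.0], [0.0, 0.001, -1.0]]
ft_force: [-0.1, -0.7, -1.7]
width: 39.0
```

Request:
play_rows --rows '[[[0,0,1.5],[0,0,0],0],[[0,0,1.5],[0,0,0],0],[[0,0,1],[0,0,0],0],[[0,0,0],[0,0,0],0],[[0,0,0],[0,0,0],0],[[0,0,0],[0,0,0],0]]'

```text
clock: 8.13
eef_pos: [603.3, -36.3, 35.2]
ee_rot: [[0.503, 0.864, -0.0], [0.864, -0.503, 0.0], [0.0, -0.0, -1.0]]
ft_force: [-0.2, -0.1, -1.5]
width: 39.2
```

Request:
play_rows --rows '[[[0,0,0.5],[0,0,0],0],[[0,0,0.5],[0,0,0],0],[[0,0,0],[0,0,0],0],[[0,0,0],[0,0,0],0]]'

```text
clock: 8.47
eef_pos: [603.4, -36.3, 34.8]
ee_rot: [[0.503, 0.864, 0.0], [0.864, -0.503, 0.0], [0.0, 0.0, -1.0]]
ft_force: [-1.6, 0.1, 3.2]
width: 39.6
```

Contact with the plate: z force rose to 3 N at TCP z = 34.8. Next I slide towards the corner, then creep.

Request:
play_rows --rows '[[[2,1.5,0],[0,0,0],0],[[2.5,1.5,0],[0,0,0],0],[[2.5,1.5,0],[0,0,0],0],[[1,0.5,0],[0,0,0],0],[[0,0,0],[0,0,0],0],[[0,0,0],[0,0,0],0],[[0,0,0],[0,0,0],0]]'

```text
clock: 9.05
eef_pos: [612.3, -31.9, 34.8]
ee_rot: [[0.503, 0.864, 0.002], [0.864, -0.503, -0.0], [0.001, 0.001, -1.0]]
ft_force: [-0.9, -2.2, 5.5]
width: 39.2
```

Request:
play_rows --rows '[[[0,1,0],[0,0,0],0],[[0,0.5,0],[0,0,0],0],[[0,0,0],[0,0,0],0],[[0,0,0],[0,0,0],0]]'

```text
clock: 9.38
eef_pos: [612.7, -32.1, 34.8]
ee_rot: [[0.503, 0.864, -0.001], [0.864, -0.503, 0.001], [0.0, -0.001, -1.0]]
ft_force: [-6.2, 0.7, 8.7]
width: 39.4
```

Request:
play_rows --rows '[[[0,0,-0.3],[0,0,0],0],[[0,0.5,0],[0,0,0],0],[[0,0,0],[0,0,0],0],[[0,0,0],[0,0,0],0]]'

```text
clock: 9.72
eef_pos: [613.1, -32.2, 34.8]
ee_rot: [[0.503, 0.864, -0.001], [0.864, -0.503, 0.001], [0.001, -0.001, -1.0]]
ft_force: [-4.5, 0.9, 6.8]
width: 39.3
```

Request:
play_rows --rows '[[[0.5,0,0],[0,0,0],0],[[0.5,0,0],[0,0,0],0],[[0,0,0],[0,0,0],0],[[0,0,0],[0,0,0],0]]'

```text
clock: 10.05
eef_pos: [613.8, -32.0, 34.8]
ee_rot: [[0.503, 0.864, -0.0], [0.864, -0.503, 0.0], [-0.0, -0.0, -1.0]]
ft_force: [-2.7, -0.5, 6.7]
width: 39.2
```

Request:
play_rows --rows '[[[0,0,-0.3],[0,0,0],0],[[0,0.7,0],[0,0,0],0],[[0,0.5,0],[0,0,0],0],[[0,0,0],[0,0,0],0],[[0,0,0],[0,0,0],0]]'

```text
clock: 10.47
eef_pos: [614.9, -32.2, 34.8]
ee_rot: [[0.503, 0.864, -0.0], [0.864, -0.503, 0.001], [0.0, -0.0, -1.0]]
ft_force: [-2.6, 1.6, 3.7]
width: 39.2
```

```bash
cat > st.py <<'E'
from workcell import telemetry
import numpy as np
F=[];s=None
s=telemetry.state()
d=np.radians(-30.25);X=np.array([np.cos(d),np.sin(d)]);Y=np.array([-np.sin(d),np.cos(d)])
f=s["ft_force"];p=s["eef_pos"];b=p[:2]+1.6*Y-np.array([584,-38.4])
print("t",round(s["clock"],2),"jigF x,y,z",(f[:2]@X).round(1),(f[:2]@Y).round(1),f[2].round(1),"block jig",(b@X).round(2),(b@Y).round(2),"z",p[2].round(2),"yaw",np.degrees(np.arctan2(s["ee_rot"][1,1],s["ee_rot"][0,1])).round(2),"w",s["width"].round(1),"tq",s["wrist_torque"].round(2))
E
python3 st.py
```

```text
Traceback (most recent call last):
  File "st.py", line 7, in <module>
    print("t",round(s["clock"],2),"jigF x,y,z",(f[:2]@X).round(1),(f[:2]@Y).round(1),f[2].round(1),"block jig",(b@X).round(2),(b@Y).round(2),"z",p[2].round(2),"yaw",np.degrees(np.arctan2(s["ee_rot"][1,1],s["ee_rot"][0,1])).round(2),"w",s["width"].round(1),"tq",s["wrist_torque"].round(2))
                                                                                                                                                                                                                                            ^^^^^^^^^^^^^^^^
AttributeError: 'float' object has no attribute 'round'
```

```bash
sed -i 's/s\["width"\].round(1)/round(s["width"],1)/' st.py; python3 st.py
```

```text
t 10.47 jigF x,y,z -3.0 0.1 3.7 block jig 23.58 22.5 z 34.76 yaw -30.19 w 39.2 tq [ 0.18  0.52 -0.03]
```

Request:
play_rows --rows '[[[0,0.6,0],[0,0,0],0],[[0,0.6,0],[0,0,0],0],[[0,0,0],[0,0,0],0],[[0,0,0],[0,0,0],0]]'

```text
clock: 10.8
eef_pos: [615.5, -32.6, 34.8]
ee_rot: [[0.503, 0.864, -0.001], [0.864, -0.503, 0.001], [0.0, -0.002, -1.0]]
ft_force: [-6.1, 2.6, 6.7]
width: 39.4
```

```bash
python3 st.py
```

```text
t 10.8 jigF x,y,z -6.6 -0.8 6.7 block jig 24.27 22.49 z 34.79 yaw -30.19 w 39.4 tq [ 0.47  1.   -0.07]
```

Request:
play_rows --rows '[[[0.6,0,0],[0,0,0],0],[[0.6,0,0],[0,0,0],0],[[0.6,0,0],[0,0,0],0],[[0,0,0],[0,0,0],0],[[0,0,0],[0,0,0],0]]'

```text
clock: 11.22
eef_pos: [615.6, -32.4, 34.8]
ee_rot: [[0.504, 0.864, -0.004], [0.864, -0.504, -0.001], [-0.003, -0.003, -1.0]]
ft_force: [-10.3, -2.1, 8.1]
width: 39.0
```

```bash
python3 st.py
```

```text
t 11.22 jigF x,y,z -7.9 -7.0 8.1 block jig 24.29 22.67 z 34.84 yaw -30.24 w 39.0 tq [-0.3   1.75 -0.16]
```

Request:
play_rows --rows '[[[0.5,0,0],[0,0,0],0],[[0.5,0,0],[0,0,0],0],[[0,0,0],[0,0,0],0],[[0,0,0],[0,0,0],0]]'

```text
clock: 11.55
eef_pos: [615.7, -32.2, 34.9]
ee_rot: [[0.504, 0.864, -0.005], [0.864, -0.504, -0.002], [-0.004, -0.003, -1.0]]
ft_force: [-12.7, -4.1, 10.6]
width: 39.1
```

```bash
python3 st.py
```

```text
t 11.55 jigF x,y,z -8.9 -9.9 10.6 block jig 24.32 22.92 z 34.88 yaw -30.28 w 39.1 tq [-0.61  2.06 -0.27]
```

Request:
play_rows --rows '[[[0,0,-0.5],[-0.2,0.25,0],0],[[0,0,-0.3],[0,0,0],0],[[0,0,0],[0,0,0],0],[[0,0,0],[0,0,0],0]]'

```text
clock: 11.88
eef_pos: [616.0, -31.8, 34.8]
ee_rot: [[0.504, 0.864, 0.001], [0.864, -0.504, 0.001], [0.001, 0.001, -1.0]]
ft_force: [-7.2, -2.6, 4.0]
width: 38.8
```

```bash
python3 st.py; python3 cap.py wrist w8; python3 cap.py side s8; python3 - <<'E'
from h import *
c=load("pics/w8.npz");cv2.imwrite("pics/w8c.png",cv2.resize(c["image"][100:260,200:360,::-1],None,fx=3.7,fy=3.7,interpolation=cv2.INTER_CUBIC))
c=load("pics/s8.npz");cv2.imwrite("pics/s8c.png",cv2.resize(c["image"][220:340,230:350,::-1],None,fx=4.5,fy=4.5,interpolation=cv2.INTER_CUBIC))
E
```

```text
t 11.88 jigF x,y,z -4.9 -5.9 4.0 block jig 24.29 23.41 z 34.76 yaw -30.26 w 38.8 tq [-0.45  1.4  -0.24]
{'clock': 11.933, 'joints': [-0.112, 0.449, 1.336, 0.001, 1.356, 0.416], 'eef_pos': [615.959, -31.78, 34.745], 'ee_rot': [[0.504, 0.864, 0.001], [0.864, -0.504, 0.001], [0.001, 0.001, -1.0]], 'ft_force': [-8.304, -4.044, 3.682], 'width': 39.388}
{'clock': 11.983, 'joints': [-0.112, 0.449, 1.336, 0.001, 1.356, 0.416], 'eef_pos': [615.938, -31.77, 34.745], 'ee_rot': [[0.504, 0.864, 0.001], [0.864, -0.504, 0.001], [0.001, 0.001, -1.0]], 'ft_force': [-6.736, -3.286, 4.238], 'width': 39.154}
```

View pics/w8c.png

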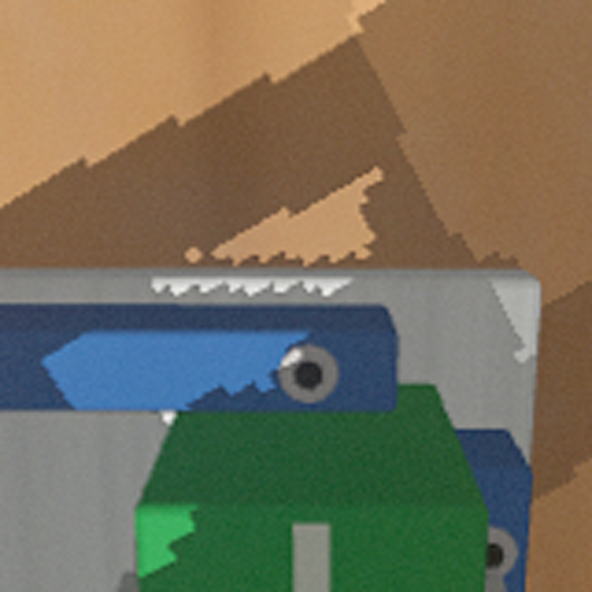

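View pics/s8c.png

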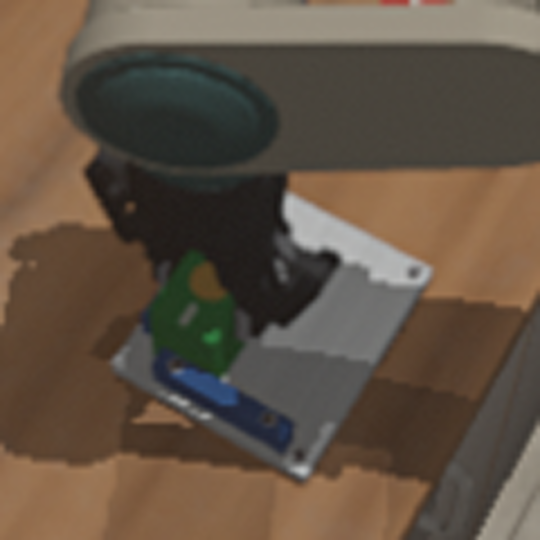

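```bash
python3 - <<'E'
from h import *
c=load("pics/w8.npz")
f=lambda L:[(x/3.7+200-.4,y/3.7+100-.4) for x,y in L]
d=np.radians(-30.25);X=np.array([np.cos(d),np.sin(d)]);Y=np.array([-np.sin(d),np.cos(d)])
def J(p,z):
    P=plane(c,f([p]),z)[0,:2]-np.array([584,-38.4]);return (P@X).round(2),(P@Y).round(2)
print("plate edge(70)",J((300,270),12),J((450,271),12),J((540,285),12))
print("stop back(66)",J((300,307),32),"front(54)",J((100,410),32),J((300,411),32),"end x36",J((397,360),32))
print("block bottom edge (54 if seated)",J((400,386),12),J((417,386),12),J((432,386),12),"right bottom x (44)",J((437,386),12))
print("block top edge z66",J((138,507),66),J((487,507),66))
print("rail inner(44) at",J((458,432),32))
E
```

```text
plate edge(70) (np.float64(21.96), np.float64(70.73)) (np.float64(45.1), np.float64(70.61)) (np.float64(59.17), np.float64(68.47))
stop back(66) (np.float64(22.14), np.float64(68.86)) front(54) (np.float64(-6.1), np.float64(54.15)) (np.float64(22.11), np.float64(54.01)) end x36 (np.float64(35.6), np.float64(61.41))
block bottom edge (54 if seated) (np.float64(37.82), np.float64(52.22)) (np.float64(40.53), np.float64(52.22)) (np.float64(42.92), np.float64(52.22)) right bottom x (44) (np.float64(43.71), np.float64(52.22))
block top edge z66 (np.float64(4.41), np.float64(52.99)) (np.float64(43.22), np.float64(53.0))
rail inner(44) at (np.float64(44.5), np.float64(50.92))
```

The picture puts the block's front edge about 1 mm short of the side stop, and it slid 0.5 mm when I unloaded z. So that was a friction stall rather than contact, and I keep pushing along y.

Request:
play_rows --rows '[[[0.5,0,-0.2],[0,0,0],0],[[0.5,0,0],[0,0,0],0],[[0.5,0,0],[0,0,0],0],[[0,0,0],[0,0,0],0],[[0,0,0],[0,0,0],0]]'

```text
clock: 12.4
eef_pos: [616.2, -31.4, 34.8]
ee_rot: [[0.504, 0.864, -0.0], [0.864, -0.504, -0.001], [-0.001, 0.0, -1.0]]
ft_force: [-10.9, -6.1, 4.5]
width: 39.3
```

```bash
python3 st.py
```

```text
t 12.4 jigF x,y,z -6.4 -10.8 4.5 block jig 24.29 23.9 z 34.81 yaw -30.28 w 39.3 tq [-0.94  1.7  -0.15]
```

Request:
play_rows --rows '[[[0.5,0,0],[0,0,0],0],[[0.5,0,0],[0,0,0],0],[[0,0,0],[0,0,0],0],[[0,0,0],[0,0,0],0],[[0,0,0],[0,0,0],0]]'

```text
clock: 12.82
eef_pos: [616.2, -31.3, 34.9]
ee_rot: [[0.505, 0.863, -0.001], [0.863, -0.505, -0.002], [-0.002, -0.0, -1.0]]
ft_force: [-13.1, -9.6, 6.2]
width: 39.3
```

```bash
python3 st.py; python3 -c "
from workcell import telemetry;print(telemetry.state()['ee_rot'].round(4))"
```

```text
t 12.82 jigF x,y,z -6.5 -14.9 6.2 block jig 24.29 23.94 z 34.85 yaw -30.31 w 39.3 tq [-1.42  2.2  -0.01]
[[ 5.046e-01  8.633e-01 -1.500e-03]
 [ 8.633e-01 -5.046e-01 -1.800e-03]
 [-2.300e-03 -4.000e-04 -1.000e+00]]
```

Request:
play_rows --rows '[[[0,0.5,-0.2],[0,0.15,0],0],[[0,0.5,0],[0,0,0],0],[[0,0.5,0],[0,0,0],0],[[0,0,0],[0,0,0],0],[[0,0,0],[0,0,0],0]]'

```text
clock: 13.23
eef_pos: [616.3, -31.3, 34.9]
ee_rot: [[0.504, 0.863, -0.004], [0.863, -0.504, 0.002], [-0.0, -0.004, -1.0]]
ft_force: [-19.2, -5.3, 9.2]
width: 39.1
```

```bash
python3 st.py; python3 -c "
from workcell import telemetry;print(telemetry.state()['ee_rot'].round(4))"
```

```text
t 13.23 jigF x,y,z -13.9 -14.2 9.2 block jig 24.37 24.01 z 34.88 yaw -30.29 w 39.1 tq [-1.1   3.23 -0.23]
[[ 5.044e-01  8.635e-01 -3.600e-03]
 [ 8.635e-01 -5.044e-01  1.700e-03]
 [-3.000e-04 -3.900e-03 -1.000e+00]]
```

Request:
play_rows --rows '[[[0,0,-0.3],[-0.2,0,0],0],[[0,0,0],[0,0,0],0],[[0,0,0],[0,0,0],0],[[0,0,0],[0,0,0],0],[[0,0,0],[0,0,0],0],[[0,0,0],[0,0,0],0]]'

```text
clock: 13.73
eef_pos: [616.3, -31.3, 34.8]
ee_rot: [[0.504, 0.863, -0.001], [0.863, -0.504, 0.0], [-0.0, -0.001, -1.0]]
ft_force: [-17.8, -6.3, 8.5]
width: 39.0
```

```bash
python3 st.py; python3 cap.py wrist w9; python3 cap.py scene c9; python3 st.py; python3 - <<'E'
from h import *
c=load("pics/w9.npz");cv2.imwrite("pics/w9c.png",cv2.resize(c["image"][100:260,200:360,::-1],None,fx=3.7,fy=3.7,interpolation=cv2.INTER_CUBIC))
E
```

```text
t 13.73 jigF x,y,z -12.3 -14.4 8.5 block jig 24.33 23.99 z 34.85 yaw -30.29 w 39.0 tq [-1.01  3.15 -0.17]
{'clock': 13.783, 'joints': [-0.111, 0.451, 1.333, -0.0, 1.358, 0.418], 'eef_pos': [616.31, -31.34, 34.857], 'ee_rot': [[0.504, 0.863, -0.001], [0.863, -0.504, 0.0], [-0.0, -0.001, -1.0]], 'ft_force': [-18.234, -6.487, 8.094], 'width': 38.852}
{'clock': 13.833, 'joints': [-0.111, 0.451, 1.333, -0.0, 1.358, 0.418], 'eef_pos': [616.282, -31.347, 34.825], 'ee_rot': [[0.504, 0.863, -0.001], [0.863, -0.504, -0.0], [-0.0, -0.001, -1.0]], 'ft_force': [-17.285, -5.875, 7.66], 'width': 39.706}
t 13.83 jigF x,y,z -12.0 -13.8 7.7 block jig 24.33 23.96 z 34.83 yaw -30.29 w 39.7 tq [-1.01  3.14 -0.18]
```

View pics/w9c.png

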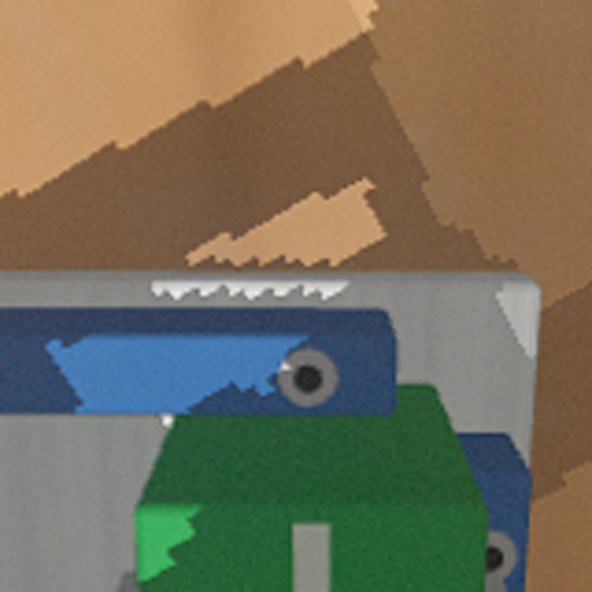

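View pics/c9.png

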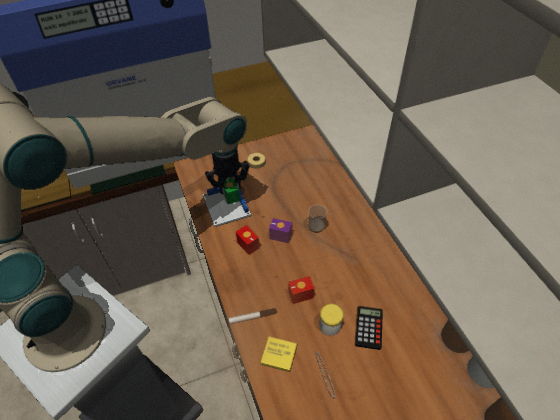

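Request:
play_rows --rows '[[[0.3,0.5,-0.2],[0,0,0],0],[[0,0,0],[0,0,0],0],[[0,0,0],[0,0,0],0],[[0,0,0],[0,0,0],0],[[0,0,0],[0,0,0],0],[[0,0,0],[0,0,0],0],[[0,0,0],[0,0,0],0],[[0,0,0],[0,0,0],0]]'

```text
clock: 14.5
eef_pos: [616.3, -31.3, 34.9]
ee_rot: [[0.504, 0.863, -0.002], [0.863, -0.504, 0.0], [-0.001, -0.002, -1.0]]
ft_force: [-20.8, -7.4, 9.5]
width: 39.0
```

```bash
python3 st.py
```

```text
t 14.5 jigF x,y,z -14.3 -16.8 9.5 block jig 24.36 23.99 z 34.87 yaw -30.29 w 39.0 tq [-1.13  3.6  -0.14]
```

Request:
play_rows --rows '[[[0,0,0],[0,0,0],0],[[0,0,0],[0,0,0],0],[[0,0,0],[0,0,0],0],[[0,0,0],[0,0,0],0],[[0,0,0],[0,0,0],0],[[0,0,0],[0,0,0],0],[[0,0,0],[0,0,0],0],[[0,0,0],[0,0,0],0]]'

```text
clock: 15.17
eef_pos: [616.3, -31.3, 34.8]
ee_rot: [[0.504, 0.863, -0.002], [0.863, -0.504, 0.0], [-0.001, -0.002, -1.0]]
ft_force: [-21.1, -6.9, 9.0]
width: 39.0
```

```bash
python3 st.py
```

```text
t 15.17 jigF x,y,z -14.7 -16.6 9.0 block jig 24.36 23.98 z 34.84 yaw -30.29 w 39.0 tq [-1.11  3.58 -0.15]
```

The push is steady and the position does not change, so I hand in.

```bash
python3 -c "
from workcell import job_done;print(job_done())"; python3 st.py
```

```text
the job is handed in; nothing more can be done
None
the job is handed in; nothing more can be done
```

I picked up the green block, set it on the jig plate with its long side along the back rail, and slid it into the corner. I handed the job in with the gripper still holding it there, at about 15 s on the clock.

**Force:** the last readings were steady at about 14.7 N towards the back rail, 16.6 N towards the side stop and 9 N down. These are wrist readings, and friction takes part of each, so I could not measure the force on each stop directly. I judge both to be above the 1.5 N minimum.

**Position:** the block's centre came out at (24.4, 24.0) mm in the jig, against a nominal (24, 24), with the tool's tilt about 0.1°. Extra push no longer moved it, only raised the force.

**Checks that disagreed:**
- An early push along the side stop turned out to be a friction stall about 1 mm short. The picture showed the gap, and I corrected it.
- My camera position for the jig is good only to about 1 to 2 mm, so "flush" rests mainly on the block stalling against both stops.

The last scene picture showed the jar, the beaker and the tape roll where they were at the start. I could not read the state after handing in.

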